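Clamp the test kiln's lid and hold a thermocouple centred in its port

TASK

Turn both black lid clamps of the small bench kiln clockwise to their end stops, so that each bar lines up with its red marks. Then take the orange-handled thermocouple probe out of the wooden holder and lower its rod upright through the middle of the port in the lid, never touching the kiln with the probe, until the red ring on the rod is level with the top of the lid. Finish while holding it there, still and centred in the port, and leave the cup, the bowl and the kiln prop where they are.

Things in the scene. Friction and masses are not known exactly. Their poses are not given: they have to be found in the camera images.
- kiln: bench test kiln, fixed to the table: a steel-jacketed box 230 x 230 mm with a cream firebrick lid whose top is flat and 150 mm above the table. Origin under its centre on the table, z up. The two clamps stand on the lid 85 mm from the centre along the kiln's +y (clamp_a) and -y (clamp_b).
- port (a point): centre of the mouth of the port in the middle of the lid, at the height of the lid's top (150 mm), lined in dark brown and framed by a flat dark brown ring 31 mm across. The port is a vertical round hole 22 mm in diameter through the 28 mm thick lid, with the empty chamber 92 mm deep under the lid.
- clamp_a (a joint): turn of the clamp on the kiln's +y side in rad: 0 fully loose, 1.35 at its end stop, growing clockwise seen from above. It starts between 0 and 0.3, and stays where it is left (friction about 0.06 N m). At the stop the bar lies along the kiln's x axis, in line with two red marks on the lid.
- clamp_b (a joint): the same for the clamp on the kiln's -y side (also clockwise, stop at 1.35 rad).
- clamp_a_grip (a point): point to grip clamp_a: on its vertical axis, 30 mm above the lid, 11 mm under the top of the bar. The grip bar is black with a white line on top, 46 mm long along this point's x axis, 12 mm thick along its y axis, 26 mm high (15 to 41 mm above the lid), on a stem 11 mm in diameter over a 56 x 50 x 3 mm steel plate; the point turns with it.
- clamp_b_grip (a point): the same point and axes on clamp_b.
- holder: wooden block 70 x 70 mm, 100 mm high, on a foot 100 x 100 x 10 mm, fixed to the table; origin under its centre. The probe's rod stands in the 16 mm hole in the middle of its top, 92 mm deep.
- probe: thermocouple probe, about 0.12 kg, standing upright and loose in the holder with its flange on the holder's top. Origin at the lower tip of the rod, z axis up along the rod to the handle. White rod 8 mm in diameter and 85 mm long, then a steel flange 30 mm in diameter and 4 mm thick, then an orange handle 20 x 20 mm in section (flats square to the probe's x and y axes) and 55 mm high, from 89 to 144 mm above the tip.
- tip (a point): lower tip of the probe's rod, on its axis.
- mark (a point): centre of the red ring round the rod, 55 mm above the tip; the ring is 4 mm high.
- handle (a point): point to grip the probe: on the axis of the orange handle, 118 mm above the tip, axes as the probe's.
- cup: bystander: clay cup, 76 mm across the rim, 62 mm high, standing beyond the holder; origin under its centre.
- bowl: bystander: terracotta bowl, 100 mm across, 45 mm high, near the far edge of the work; origin under its centre.
- prop: bystander: cream kiln prop, an upright cylinder 36 mm across and 75 mm high, on the robot's side of the holder; origin under its centre.
Not all that is in view belongs to the job. There is more than one size of the probe; the one meant has the size given above.

How it is judged:
On the way, in this order (a step that is already met when the one before it is completed fails the run):
1. both lid clamps are turned to their end stops (within 0.12 rad) (value of joint each of clamp_a, clamp_b above 1.23 rad), for 0.2 s.
2. the rod's tip is in the port, 5 mm or more under the lid's top (horizontal distance between tip and port below 0.008 m and z of tip in the frame of port below -0.005 m), for 0.05 s.
At the end, for the whole second after the job is handed in: Clamps within 0.12 rad of their stops; probe held by the fingers alone, still, upright within 5 degrees, red ring within 7 mm of the lid top, rod within 4 mm of the port centre at the ring and 4.5 mm at the tip, not touching the kiln; cup, bowl and prop within 20 mm of their starts (all of step 1 and z of mark in the frame of port between -0.007 and 0.007 m and horizontal distance between mark and port below 0.004 m and horizontal distance between tip and port below 0.0045 m and angle between probe's own z axis and vertical below 0.09 rad and linear speed of probe below 0.02 m/s and contact force between probe and kiln below 0.2 N and contact force between the fingers and probe above 1 N and distance of each of cup, bowl, prop from where it was at the start of the episode below 0.02 m); the arm keeps its last pose, push and grip.
It fails at once if the probe touches the kiln or its clamps (over 0.5 N) (contact force between probe and kiln above 0.5 N).
It fails at once if cup, bowl or kiln prop moved by more than 20 mm (distance of any of cup, bowl, prop from where it was at the start of the episode above 0.02 m).
It also fails if it takes over 72 s, if anything falls off the work surface, if the arm or the gripper's body presses on something with over 40 N, if the wrist force passes 120 N, or if a joint passes its speed limit or range.

ROBOT

A 6-joint arm with a two-finger parallel gripper is mounted at the origin on the work surface. World frame = base frame: x ahead of the robot, y to its left, z up, the work surface at z = 0. Lengths are in m, angles in rad, forces in N, time in s.
With the tool pointing down it reaches from about 0.35 to 0.775 m from the base axis. Payload 5.5 kg.
Tool frame: the origin (TCP) lies between the finger pads; the fingertips stand 11 mm ahead of it and the grasp point (between the pads) lies 8 mm behind it (tips_ahead is the distance from the TCP to the fingertips, in m); z points along the fingers, y is the line along which they close (so a half turn about z gives the same grasp; the last joint's range is limited). The gripper opens to 85 mm and grips with 20 to 120 N. Pads are 22 mm wide; open, the fingers measure 114 mm over their backs; the gripper's body (76 mm by 85 mm) begins 54 mm behind the grasp point. The pads swing forward as they close: fully open they stand 13 mm farther back than shut.
Start: joints at [1.002, 0.313, 0.046, 1.304, 0, 1.431], TCP at [0.239, 0.523, 0.203] pointing down, gripper open.
Joint ranges: [-2.76, 2.76], [-0.86, 1.69], [-1.03, 1.26], [-2.2, 2.34], [-1.47, 1.5], [-3.14, 3.14]. Speed limits (rad/s): [2.57, 2.57, 3.14, 3.14, 3.14, 3.14].

INTERFACE

Orientations are given as a unit quaternion [w, x, y, z].
In Python, from workcell import * gives the robot as it stands. The module is installed in compiled form; this text tells all that it offers.
- The arm moves only by the tool jog_arm, never from a script. Its argument "moves" is a list of rows, each an object with "fingers": the closure, from 0 (fully open) to 1 (shut); "slide": the shift along the tool's x, y, z in mm, a list of three; "angular": the turn, a rotation vector about the tool's x, y, z in degrees, a list of three. A call has 1 to 10 rows; each row is the pose to reach, as a shift and turn from the pose commanded when the call began, along the tool's axes at that moment; what a row does not reach only later rows make up. A row lasts 1/12 s, in which the tool goes at most 41.7 mm and 7.16 degrees, less where a joint would pass 70% of its speed; a pose out of reach is approached as far as the arm can. A call with a gripper value outside its range is refused whole. The fingers move at their own pace and stop on an object; "squeeze" is the grip in N (left out, the last holds). Time passes only in rows, so rows that repeat a pose let the fingers close. It gives the time, the measured TCP pose, the force, the opening and the grip force at its end, in the units of the state.
- get_state(): the state, without advancing time (a new reading comes with each control period).
- read_camera(name): name is "scene" or "top" or "wrist"; returns a dict with "color" (400x640x3 uint8, red, green, blue), "fovy" (degrees; the focal length in pixels is half the picture's height over the tangent of half this angle, whatever the lens; pixels are square), "cx", "cy" (the principal point, pixels), "D" ([k1, k2, p1, p2, k3] as OpenCV has them; the pictures are not rectified), "world_from_camera" (4x4, takes a point from camera to world coordinates); the wrist camera has in their place "tool_from_camera" (4x4, takes a point from camera to tool coordinates, whose origin is the TCP and whose axes are the flange's). Camera axes: x right, y down, z forward; pixel columns grow to the right and rows downward; lengths in m; the calibration is good to about 2 mm. A picture is of the moment at which its call begins: read the wrist's pose just before it. There is no depth.
- hand_in(): hands the job in; it is judged then, once.
Trained networks look in a picture, given as the dict that the camera call returned (one of the last four; its "shot" number tells which), for a name from the list of things; names that differ only in an ending like _2 or _b are one class to them, and where a whole thing is asked for, a point or a joint stands for the part that bears it (a point fixed in the world has none). Each returns a list of dicts, best first, with "p" (0 to 1); they miss things now and then, are a little off and sometimes report something else, mostly with a low value. They report only what shows in the picture. A call takes as long as a camera call. They do not tell look-alikes from the thing itself.
- look_for(target, picture): "point" ([column, row] in pixels, amid what is visible of it).
- tip_of(target, picture): "point" ([column, row] in pixels: a listed point, or the origin of a listed thing).
The state is a dict: "clock": time; "joint_pos": joint angles; "qvel": joint speeds; "tau": joint torques, N m; "tcp_pos": TCP position; "orientation": TCP orientation; "wrist_force": force on the tool from outside, world axes, zero at the start; "ft_torque": the same for the moment, N m; "finger_gap": finger opening in m; "grip_force": force on a finger pad.
Only numpy, scipy, OpenCV 4.12 (cv2) and the standard library are available. Lean on these libraries where they do the work, as an engineer would, in place of code of your own. Each camera call takes 0.05 s, during which the arm holds its last target. There are 200 camera calls.

## Working session

There is one attempt and no reset: what is moved stays moved. The work goes in short steps, Python scripts to look and compute and a tool call to move; the robot and the scene stay as the last step left them, time stands still between calls to the robot, and variables do not carry over. Pictures are saved under pics/ and viewed, at most 14 in all, crops included, and the job is handed in when it is done.

Besides the shell and the picture viewer there is one more tool, called after "Call:" as a command line: name --argument value ..., lists and objects as JSON in quotes. jog_arm: Moves the arm, as the interface text tells. Its arguments: {"type":"object","properties":{"moves":{"type":"array","items":{"type":"object","properties":{"fingers":{"type":"number"},"slide":{"type":"array","items":{"type":"number"}},"angular":{"type":"array","items":{"type":"number"}}}}},"squeeze":{"type":"number"}},"required":["moves"]}

```bash
mkdir -p pics; cat > h.py <<'E'
from workcell import *
import numpy as np, cv2
from scipy.spatial.transform import Rotation as R
def K(p):
    f=p["color"].shape[0]/2/np.tan(np.radians(p["fovy"])/2)
    return np.array([[f,0,p["cx"]],[0,f,p["cy"]],[0,0,1.]])
def Tw(s):
    q=s["orientation"];T=np.eye(4);T[:3,:3]=R.from_quat([q[1],q[2],q[3],q[0]]).as_matrix();T[:3,3]=s["tcp_pos"];return T
def W(p,s=None):
    return np.array(p["world_from_camera"]) if "world_from_camera" in p else Tw(s)@np.array(p["tool_from_camera"])
def onz(p,uv,z,s=None):
    n=cv2.undistortPoints(np.array([[uv]],float),K(p),np.array(p["D"],float))[0,0]
    T=W(p,s);d=T[:3,:3]@[n[0],n[1],1];o=T[:3,3];return o+d*(z-o[2])/d[2]
def proj(p,P,s=None):
    T=np.linalg.inv(W(p,s));r=cv2.Rodrigues(T[:3,:3])[0]
    return cv2.projectPoints(np.array(P,float).reshape(-1,3),r,T[:3,3],K(p),np.array(p["D"],float))[0][:,0]
def save(n,img): cv2.imwrite("pics/"+n,img[:,:,::-1])
E
python3 - <<'E'
from h import *
s=get_state();print(s)
Z=dict(port=.15,clamp_a_grip=.18,clamp_b_grip=.18,handle=.133+.0,mark=.07,holder=0,cup=0,bowl=0,prop=0,kiln=0)
Z['handle']=.015+.118
for n in("scene","top"):
    p=read_camera(n);save(n+".png",p["color"]);print(n,p["fovy"],W(p)[:3,3])
    for t,z in Z.items():
        for d in tip_of(t,p)[:4]: print(t,np.round(d["point"]),round(d["p"],2),onz(p,d["point"],z).round(3))
E
```

```text
{'clock': 0.0, 'joint_pos': array([ 1.00240560e+00,  3.14016259e-01,  4.49794463e-02,  1.30358593e+00,
       -3.59471274e-05,  1.43119227e+00]), 'qvel': array([-5.05857403e-04, -4.77207391e-04, -4.52371617e-04, -1.27069179e-04,
        5.59935577e-06, -8.14682891e-04]), 'tau': array([-1.55222642e-03, -4.80629075e+01,  2.98530936e+01,  1.95634807e-02,
       -1.86941038e-04, -2.16166762e-05]), 'tcp_pos': array([0.23878524, 0.52246165, 0.20230008]), 'orientation': array([-2.99705010e-04,  2.12754589e-01,  9.77105240e-01, -8.62815881e-04]), 'wrist_force': array([ 0.77745685, -0.01817441,  0.28588263]), 'ft_torque': array([-0.02105245, -0.04836772,  0.01086163]), 'grip_force': 0.0, 'finger_gap': 0.08552329933830938}
scene 52.27215408693673 [1.03356012 0.18646019 0.81587155]
port [240. 156.] 0.7 [ 0.561 -0.193  0.15 ]
port [265. 156.] 0.61 [ 0.541 -0.142  0.15 ]
clamp_a_grip [264. 157.] 0.44 [ 0.566 -0.128  0.18 ]
clamp_b_grip [205. 126.] 0.58 [ 0.537 -0.288  0.18 ]
handle [489. 194.] 0.93 [0.442 0.327 0.133]
handle [376. 160.] 0.84 [0.443 0.081 0.133]
handle [408. 217.] 0.66 [0.563 0.18
[... 652 characters left out ...]
46 -0.202  0.15 ]
clamp_a_grip [387. 212.] 0.73 [ 0.574 -0.119  0.18 ]
clamp_b_grip [408. 237.] 0.71 [ 0.528 -0.159  0.18 ]
clamp_b_grip [475. 240.] 0.53 [ 0.526 -0.283  0.18 ]
handle [157. 257.] 0.94 [0.479 0.333 0.133]
handle [280. 261.] 0.82 [0.479 0.085 0.133]
handle [229. 216.] 0.48 [0.566 0.194 0.133]
mark [172. 260.] 0.76 [0.476 0.326 0.07 ]
mark [411. 236.] 0.56 [ 0.541 -0.19   0.07 ]
holder [244. 223.] 0.86 [0.57  0.192 0.   ]
holder [390. 216.] 0.28 [ 0.596 -0.155  0.   ]
cup [248. 179.] 0.58 [0.677 0.19  0.   ]
bowl [298. 139.] 0.81 [0.783 0.069 0.   ]
prop [228. 266.] 0.6 [0.468 0.222 0.   ]
kiln [410. 239.] 0.69 [ 0.541 -0.204  0.   ]
kiln [474. 240.] 0.23 [ 0.544 -0.353  0.   ]
```

View pics/scene.png

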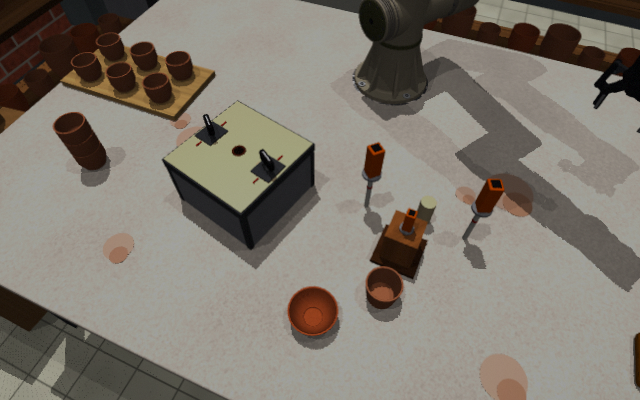

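View pics/top.png

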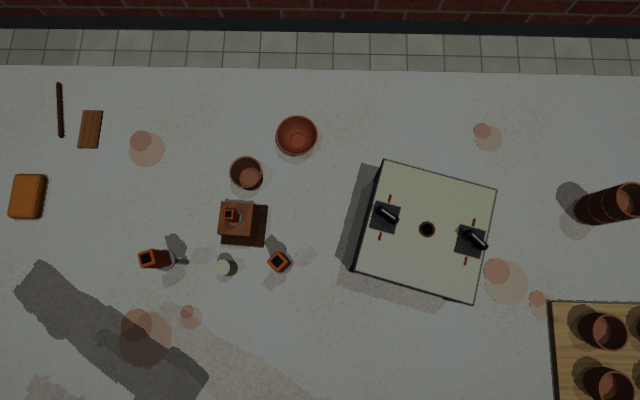

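The scene view shows the kiln with clamps at (210,126) and (265,160) and the port at (239,151). The holder with the real probe is at (408,220), and two decoy probes stand at (375,160) and (489,195). The top view shows the clamps at (385,217) and (471,241), with the bars about 72° from their red marks. The holder probe is at (231,215) and the prop at (222,268).

```bash
cat >> h.py <<'E'
def yaw(s): T=Tw(s);return np.degrees(np.arctan2(T[1,0],T[0,0]))
def go(x,y,z,yw,s=None):
    "slide mm and angular deg from current pose to tool-down pose"
    s=s or get_state();T=Tw(s);c,n=np.cos(np.radians(yw)),np.sin(np.radians(yw))
    G=np.array([[c,n,0],[n,-c,0],[0,0,-1.]])
    print("slide",(T[:3,:3].T@(np.array([x,y,z])-T[:3,3])*1e3).round(1),"ang",R.from_matrix(T[:3,:3].T@G).as_rotvec(degrees=True).round(2))
def red(p):
    c=cv2.cvtColor(p["color"],cv2.COLOR_RGB2HSV);return ((c[...,0]<8)|(c[...,0]>172))&(c[...,1]>150)&(c[...,2]>90)
E
python3 - <<'E'
from h import *
p=read_camera("top");print(p["tool_from_camera"] if "tool_from_camera" in p else "")
w=read_camera("wrist");print(w["fovy"],np.round(w["tool_from_camera"],3))
m=red(p).astype(np.uint8);m[:, :350]=0;m[:,500:]=0
n,l,st,c=cv2.connectedComponentsWithStats(m)
for i in range(1,n):
    if st[i,4]>5: print(c[i].round(1),st[i,4],onz(p,c[i],.15).round(4))
go(.53,-.2,.36,-123+0)
E
```

```text
71.22557070318632 [[-0.    -0.953 -0.303  0.078]
 [ 1.    -0.     0.    -0.   ]
 [-0.    -0.303  0.953 -0.171]
 [ 0.     0.     0.     1.   ]]
slide [-565.2 -536.6 -156.8] ang [ 0.000e+00  1.000e-02 -8.157e+01]
```

Call:
jog_arm --moves '[{"slide": [0,0,-80],"angular": [0,0,-7],"fingers": 0},{"slide": [0,0,-157],"angular": [0,0,-14],"fingers": 0},{"slide": [-100,-95,-157],"angular": [0,0,-80],"fingers": 0},{"slide": [-565,-537,-157],"angular": [0,0,-81.6],"fingers": 0},{"slide": [-565,-537,-157],"angular": [0,0,-81.6],"fingers": 0},{"slide": [-565,-537,-157],"angular": [0,0,-81.6],"fingers": 0},{"slide": [-565,-537,-157],"angular": [0,0,-81.6],"fingers": 0},{"slide": [-565,-537,-157],"angular": [0,0,-81.6],"fingers": 0},{"slide": [-565,-537,-157],"angular": [0,0,-81.6],"fingers": 0},{"slide": [-565,-537,-157],"angular": [0,0,-81.6],"fingers": 0}]'

```text
clock: 2.03
tcp_pos: [0.35, 0.2494, 0.3254]
orientation: [0.0, -0.351, 0.936, 0.0]
wrist_force: [0.8, -0.8, -0.4]
finger_gap: 0.0854
grip_force: 0.0
```

```bash
python3 - <<'E'
from h import *
go(.53,-.2,.36,-123+0)
E
```

```text
slide [ 159.5 -457.1  -34.6] ang [ -0.02   0.05 -15.93]
```

Call:
jog_arm --moves '[{"slide": [160,-457,-35],"angular": [0,0,-16]},{"slide": [160,-457,-35],"angular": [0,0,-16]},{"slide": [160,-457,-35],"angular": [0,0,-16]},{"slide": [160,-457,-35],"angular": [0,0,-16]},{"slide": [160,-457,-35],"angular": [0,0,-16]},{"slide": [160,-457,-35],"angular": [0,0,-16]},{"slide": [160,-457,-35],"angular": [0,0,-16]},{"slide": [160,-457,-35],"angular": [0,0,-16]},{"slide": [160,-457,-35],"angular": [0,0,-16]},{"slide": [160,-457,-35],"angular": [0,0,-16]}]'

```text
schema error: expected keys fingers, slide, angular
```

Call:
jog_arm --moves '[{"slide": [10,-40,0]},{"slide": [10,-80,0]},{"slide": [10,-80,0]},{"slide": [10,-80,0]}]'

```text
schema error: expected keys fingers, slide, angular
```

```bash
cat > kl.py <<'E'
from h import *
import sys
s=get_state();p=read_camera("wrist");save(sys.argv[1],p["color"]);print(s["clock"],s["tcp_pos"],yaw(s))
for t,z in dict(port=.15,clamp_a_grip=.18,clamp_b_grip=.18).items():
    for d in tip_of(t,p)[:3]: print(t,np.round(d["point"]),round(d["p"],2),onz(p,d["point"],z,s).round(4))
n,l,st,c=cv2.connectedComponentsWithStats(red(p).astype(np.uint8))
for i in range(1,n):
    if st[i,4]>15: print("red",c[i].round(1),st[i,4],onz(p,c[i],.15,s).round(4))
E
python3 kl.py w1.png
```

```text
2.0333 [0.34997349 0.24943673 0.32538969] -138.9325217448357
port [224. 220.] 0.23 [0.4796 0.1915 0.15  ]
clamp_b_grip [44. 76.] 0.66 [ 0.4571 -0.059   0.18  ]
red [  7.  102.2] 21 [ 0.5335 -0.1095  0.15  ]
```

View pics/w1.png

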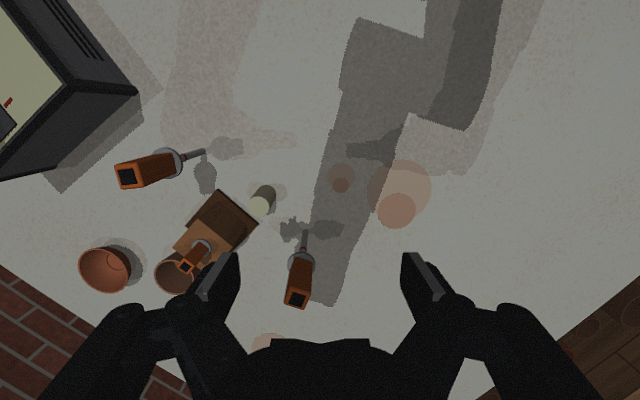

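The moves were refused because every key is required, so the arm hasn't reached the kiln. This picture only shows the holder at (215,235) and the two decoys from the halfway pose. I'll repeat the moves with all the keys.

Call:
jog_arm --moves '[{"slide": [160,-457,-35],"angular": [0,0,-16],"fingers": 0},{"slide": [160,-457,-35],"angular": [0,0,-16],"fingers": 0},{"slide": [160,-457,-35],"angular": [0,0,-16],"fingers": 0},{"slide": [160,-457,-35],"angular": [0,0,-16],"fingers": 0},{"slide": [160,-457,-35],"angular": [0,0,-16],"fingers": 0},{"slide": [160,-457,-35],"angular": [0,0,-16],"fingers": 0},{"slide": [160,-457,-35],"angular": [0,0,-16],"fingers": 0},{"slide": [160,-457,-35],"angular": [0,0,-16],"fingers": 0},{"slide": [160,-457,-35],"angular": [0,0,-16],"fingers": 0},{"slide": [160,-457,-35],"angular": [0,0,-16],"fingers": 0}]'

```text
clock: 3.07
tcp_pos: [0.4973, -0.1219, 0.3539]
orientation: [0.0, -0.476, 0.88, 0.0]
wrist_force: [1.0, -0.3, 1.4]
finger_gap: 0.085
grip_force: 0.0
```

```bash
python3 - <<'E'
from h import *
go(.53,-.2,.36,-123+0)
E
```

```text
slide [ 47.5 -70.1  -6.1] ang [-0.    0.04 -0.18]
```

Call:
jog_arm --moves '[{"slide": [-15,-40,-6],"angular": [0,0,0],"fingers": 0},{"slide": [-30,-79,-6],"angular": [0,0,0],"fingers": 0},{"slide": [-30,-79,-6],"angular": [0,0,0],"fingers": 0},{"slide": [-30,-79,-6],"angular": [0,0,0],"fingers": 0},{"slide": [-30,-79,-6],"angular": [0,0,0],"fingers": 0}]'

```text
clock: 3.48
tcp_pos: [0.5792, -0.1382, 0.3586]
orientation: [-0.001, -0.476, 0.879, 0.001]
wrist_force: [-0.6, -0.1, 0.5]
finger_gap: 0.0853
grip_force: 0.0
```

```bash
python3 kl.py w2.png
```

```text
3.4833 [ 0.57921847 -0.13817392  0.35862162] -123.15412736651417
port [315. 122.] 0.77 [ 0.5474 -0.1962  0.15  ]
port [294. 283.] 0.54 [ 0.71   -0.0095  0.15  ]
clamp_a_grip [333. 182.] 0.75 [ 0.5687 -0.1219  0.18  ]
clamp_b_grip [286.  49.] 0.62 [ 0.5298 -0.2826  0.18  ]
red [320.3  41.4] 30 [ 0.4893 -0.273   0.15  ]
red [261.1  63.2] 25 [ 0.5645 -0.2929  0.15  ]
red [305.7 188.8] 17 [ 0.6086 -0.1278  0.15  ]
```

View pics/w2.png

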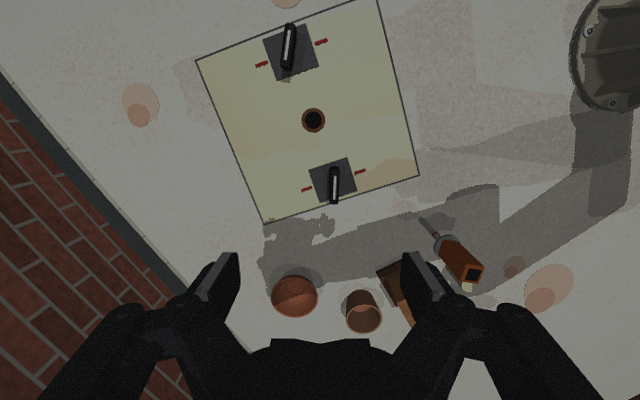

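The wrist view shows the lid with clamp_b at (288,48), clamp_a at (334,183) and the port at (313,120). The white lines and the red marks are all visible. Next I'll measure the line angles and refine the positions.

```bash
cat > ln.py <<'E'
from h import *
def lines(p,s,boxes,z=.191):
    g=p["color"].min(2)
    for n,(u,v,r) in boxes.items():
        m=np.zeros_like(g);sub=p["color"][v-r:v+r,u-r:u+r].astype(int)
        dark=cv2.morphologyEx((sub.max(2)<45).astype(np.uint8),cv2.MORPH_CLOSE,np.ones((7,7)))
        ok=(sub.min(2)>105)&((sub.max(2)-sub.min(2))<40)&(dark>0)
        k,l,st,c=cv2.connectedComponentsWithStats(ok.astype(np.uint8))
        if k<2: print(n,"none");continue
        i=1+np.argmax(st[1:,4]);y,x=np.nonzero(l==i)
        P=np.array([onz(p,(a+u-r,b+v-r),z,s)[:2] for a,b in zip(x,y)])
        e=cv2.minAreaRect((P*1e5).astype(np.float32));w,vec=np.linalg.eigh(np.cov(P.T));d=vec[:,1]
        print(n,"n",len(x),"centre",np.array(e[0])/1e5,"size",np.array(e[1])/1e5,"yaw",np.degrees(np.arctan2(d[1],d[0]))%180)
E
cat > m.py <<'E'
from ln import *
s=get_state();p=read_camera("wrist")
lines(p,s,dict(b=(288,48,40),a=(334,183,30)))
g=p["color"].astype(int);
# port outline: ring brown vs cream
sub=g[90:152,283:345];m=(sub[...,1]<90).astype(np.uint8)
k,l,st,c=cv2.connectedComponentsWithStats(m);i=1+np.argmax(st[1:,4]);cn=cv2.findContours((l==i).astype(np.uint8),0,1)[0][0]
P=np.array([onz(p,(a+283,b+90),.15,s)[:2] for a,b in cn[:,0]])
print("port",cv2.minEnclosingCircle((P*1e4).astype(np.float32)),P.mean(0))
n,l,st,c=cv2.connectedComponentsWithStats(((g[...,0]>1.8*g[...,1])&(g[...,0]>60)&(np.arange(640)<400)).astype(np.uint8))
for i in range(1,n):
    if 8<st[i,4]<200 and c[i][1]<200 : print("red",c[i].round(1),st[i,4],onz(p,c[i],.15,s).round(4))
E
python3 m.py
```

```text
b n 70 centre [ 0.52675738 -0.28284662] size [0.02900417 0.00258741] yaw 47.04541477670054
a n 44 centre [ 0.56991859 -0.11825812] size [0.02883848 0.00233205] yaw 53.877972344587775
port ((5488.45166015625, -2003.1141357421875), 159.570556640625) [ 0.54875738 -0.20023852]
red [320.6  42.7] 39 [ 0.489  -0.2728  0.15  ]
red [261.6  64.7] 37 [ 0.5649 -0.2926  0.15  ]
red [359.6 171.1] 23 [ 0.5319 -0.108   0.15  ]
red [306.1 188.4] 22 [ 0.6081 -0.128   0.15  ]
```

```bash
python3 - <<'E'
from h import *
go(.5699,-.1183,.23,-126.1);go(.5699,-.1183,.172,-126.1)
E
```

```text
slide [-12.6  18.2 131.7] ang [-0.14  0.04  2.9 ]
slide [-12.5  18.4 189.7] ang [-0.14  0.04  2.9 ]
```

Call:
jog_arm --moves '[{"slide": [-12.5,18.3,40],"angular": [0,0,2.9],"fingers": 0},{"slide": [-12.5,18.3,80],"angular": [0,0,2.9],"fingers": 0},{"slide": [-12.5,18.3,120],"angular": [0,0,2.9],"fingers": 0},{"slide": [-12.5,18.3,150],"angular": [0,0,2.9],"fingers": 0},{"slide": [-12.5,18.3,175],"angular": [0,0,2.9],"fingers": 0},{"slide": [-12.5,18.3,189.5],"angular": [0,0,2.9],"fingers": 0},{"slide": [-12.5,18.3,189.5],"angular": [0,0,2.9],"fingers": 1},{"slide": [-12.5,18.3,189.5],"angular": [0,0,2.9],"fingers": 1},{"slide": [-12.5,18.3,189.5],"angular": [0,0,2.9],"fingers": 1},{"slide": [-12.5,18.3,189.5],"angular": [0,0,2.9],"fingers": 1}]' --squeeze 40

```text
clock: 4.57
tcp_pos: [0.5715, -0.1196, 0.1728]
orientation: [0.001, -0.453, 0.892, -0.001]
wrist_force: [-0.4, 1.2, 0.3]
finger_gap: 0.0387
grip_force: 0.0
```

Call:
jog_arm --moves '[{"slide": [0,0,0],"angular": [0,0,0],"fingers": 1},{"slide": [0,0,0],"angular": [0,0,0],"fingers": 1},{"slide": [0,0,0],"angular": [0,0,0],"fingers": 1},{"slide": [0,0,0],"angular": [0,0,0],"fingers": 1},{"slide": [0,0,0],"angular": [0,0,0],"fingers": 1}]'

```text
clock: 4.98
tcp_pos: [0.5705, -0.1192, 0.1705]
orientation: [0.0, -0.453, 0.892, -0.0]
wrist_force: [0.4, 0.1, -0.0]
finger_gap: -0.0001
grip_force: 0.0
```

```bash
python3 - <<'E'
from h import *
s=get_state();print(s["tcp_pos"],s["finger_gap"],s["wrist_force"],s["clock"])
p=read_camera("wrist");q=read_camera("top")["color"][170:290,340:520]
im=np.hstack([p["color"][:, 100:540],cv2.resize(q,(360,240))if 0 else np.vstack([cv2.resize(q,(360,240)),np.zeros((160,360,3),np.uint8)])]);save("w3.png",im)
E
```

```text
[ 0.5704613  -0.11919869  0.17052984] -6.589315515586331e-05 [ 0.41307855  0.09785141 -0.02101744] 4.9833
```

View pics/w3.png

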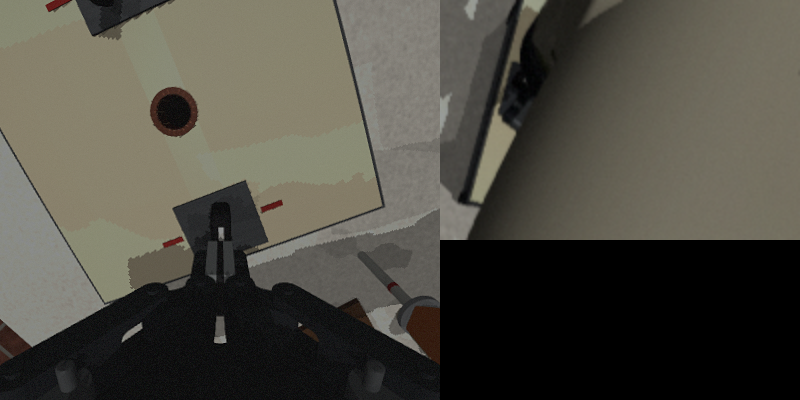

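```bash
python3 - <<'E'
import cv2
a=cv2.imread("pics/w3.png")[190:350,150:300];cv2.imwrite("pics/w3z.png",cv2.convertScaleAbs(cv2.resize(a,None,fx=3.7,fy=3.7,interpolation=2),alpha=1.8))
from h import *
p=read_camera("wrist");s=get_state();print(s["grip_force"],s["finger_gap"],proj(p,[[.5699,-.1183,.191],s["tcp_pos"]],s))
E
```

```text
0.0 -0.00012786760286033458 [[321.0599202  249.47260672]
 [319.56740801 234.44267533]]
```

View pics/w3z.png

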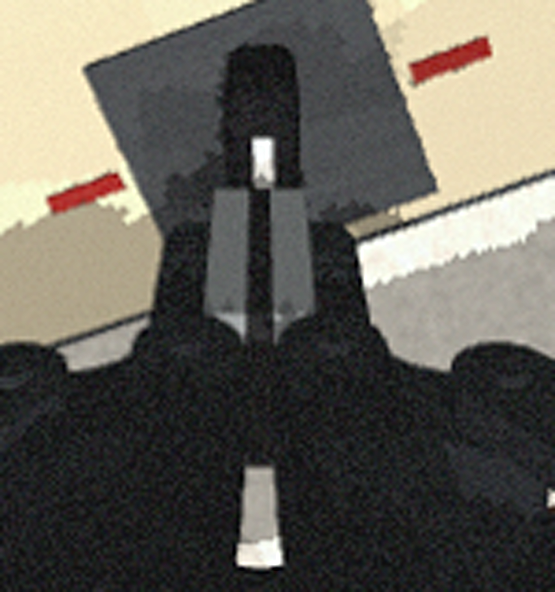

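The zoomed view shows the closed pads' ends at about (321,240) in front of the bar's white line. So the fingertips appear to be above the bar rather than around it. I'll check the height from the images.

```bash
cat > m2.py <<'E'
from h import *
s=get_state();p=read_camera("wrist");T=Tw(s)
for x in(0,.011):
  for z in(-.03,-.02,-.01,0,.011): print(x,z,proj(p,[T[:3,:3]@[x,0,z]+T[:3,3]],s).round(1))
g=p["color"].astype(int)
n,l,st,c=cv2.connectedComponentsWithStats(((g[...,0]>1.8*g[...,1])&(g[...,0]>60)).astype(np.uint8))
for i in range(1,n):
    if 20<st[i,4]<2000 and c[i][1]<260: print("red",c[i].round(1),st[i,4],onz(p,c[i],.15,s).round(4))
print(s["joint_pos"])
E
python3 m2.py
```

```text
0 -0.03 [[319.6 256.5]]
0 -0.02 [[319.6 248.3]]
0 -0.01 [[319.6 241. ]]
0 0 [[319.6 234.4]]
0 0.011 [[319.6 228. ]]
0.011 -0.03 [[319.6 238.8]]
0.011 -0.02 [[319.6 231.5]]
0.011 -0.01 [[319.6 225. ]]
0.011 0 [[319.6 219.1]]
0.011 0.011 [[319.6 213.3]]
red [155.2   3.9] 124 [ 0.5668 -0.2934  0.15  ]
red [371.2 205.8] 108 [ 0.5322 -0.1079  0.15  ]
red [272.7 241.8] 94 [ 0.608  -0.1277  0.15  ]
[-3.43783555e-01  3.38976592e-01  1.69292695e-03  1.23369863e+00
  8.12904206e-05 -1.28378081e+00]
```

The red marks give the same world positions as before, so the TCP reading and the camera agree. The pads, however, show about 30–40 mm behind where the spec puts them, and they shut at gap 0 above the bar. I'll open the fingers and go down in small steps, watching the force.

Call:
jog_arm --moves '[{"slide": [0,0,0],"angular": [0,0,0],"fingers": 0},{"slide": [0,0,0],"angular": [0,0,0],"fingers": 0},{"slide": [0,0,0],"angular": [0,0,0],"fingers": 0},{"slide": [0,0,0],"angular": [0,0,0],"fingers": 0},{"slide": [0,0,0],"angular": [0,0,0],"fingers": 0},{"slide": [0,0,0],"angular": [0,0,0],"fingers": 0},{"slide": [0,0,5],"angular": [0,0,0],"fingers": 0},{"slide": [0,0,10],"angular": [0,0,0],"fingers": 0},{"slide": [0,0,13],"angular": [0,0,0],"fingers": 0},{"slide": [0,0,13],"angular": [0,0,0],"fingers": 0}]'

```text
clock: 6.02
tcp_pos: [0.5697, -0.1189, 0.1561]
orientation: [-0.001, -0.453, 0.892, 0.001]
wrist_force: [-0.5, -0.0, -0.3]
finger_gap: 0.0853
grip_force: 0.0
```

```bash
python3 - <<'E'
from h import *
s=get_state();print(s["tcp_pos"],s["wrist_force"],s["finger_gap"])
p=read_camera("scene");print(proj(p,[s["tcp_pos"],[.5699,-.1183,.191]]))
a=p["color"][90:210,190:340];b=read_camera("wrist")["color"][150:400,120:520]
save("s4.png",np.vstack([cv2.convertScaleAbs(cv2.resize(a,(400,320),interpolation=2),alpha=1.8),cv2.convertScaleAbs(b,alpha=1.6)]))
E
```

```text
[ 0.56965572 -0.11893943  0.15612011] [-0.49167209 -0.0442256  -0.30009817] 0.08528561113219363
[[268.17653407 166.80366093]
 [266.7283872  155.98890926]]
```

View pics/s4.png

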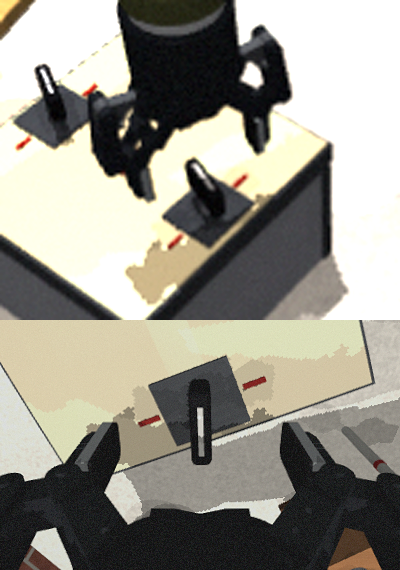

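The scene crop shows the open fingertips straddling the bar, with their midpoint at about scene pixel (265,155). That is level with the bar's top, so the tips are roughly 35 mm shorter than stated. I'll go about 22 mm lower and then close.

Call:
jog_arm --moves '[{"slide": [0,0,5],"angular": [0,0,0],"fingers": 0},{"slide": [0,0,10],"angular": [0,0,0],"fingers": 0},{"slide": [0,0,15],"angular": [0,0,0],"fingers": 0},{"slide": [0,0,20],"angular": [0,0,0],"fingers": 0},{"slide": [0,0,20],"angular": [0,0,0],"fingers": 0}]'

```text
clock: 6.53
tcp_pos: [0.5695, -0.1189, 0.1359]
orientation: [-0.001, -0.453, 0.892, 0.001]
wrist_force: [-0.0, 0.5, -0.4]
finger_gap: 0.0856
grip_force: 0.0
```

Call:
jog_arm --moves '[{"slide": [0,0,0],"angular": [0,0,0],"fingers": 1},{"slide": [0,0,0],"angular": [0,0,0],"fingers": 1},{"slide": [0,0,0],"angular": [0,0,0],"fingers": 1},{"slide": [0,0,0],"angular": [0,0,0],"fingers": 1},{"slide": [0,0,0],"angular": [0,0,0],"fingers": 1},{"slide": [0,0,0],"angular": [0,0,0],"fingers": 1},{"slide": [0,0,0],"angular": [0,0,0],"fingers": 1},{"slide": [0,0,0],"angular": [0,0,0],"fingers": 1}]'

```text
clock: 7.2
tcp_pos: [0.5699, -0.1186, 0.1378]
orientation: [-0.0, -0.453, 0.891, 0.0]
wrist_force: [-2.8, 2.6, 4.3]
finger_gap: 0.0112
grip_force: 40.2
```

Gripped, with a gap of 11 mm and 40 N. Now turning clockwise.

Call:
jog_arm --moves '[{"slide": [0,0,-2],"angular": [0,0,0],"fingers": 1},{"slide": [0,0,-3],"angular": [0,0,5],"fingers": 1},{"slide": [0,0,-3],"angular": [0,0,11],"fingers": 1},{"slide": [0,0,-3],"angular": [0,0,17],"fingers": 1},{"slide": [0,0,-3],"angular": [0,0,23],"fingers": 1},{"slide": [0,0,-3],"angular": [0,0,29],"fingers": 1},{"slide": [0,0,-3],"angular": [0,0,35],"fingers": 1},{"slide": [0,0,-3],"angular": [0,0,41],"fingers": 1},{"slide": [0,0,-3],"angular": [0,0,47],"fingers": 1},{"slide": [0,0,-3],"angular": [0,0,52],"fingers": 1}]'

```text
clock: 8.03
tcp_pos: [0.5695, -0.1181, 0.1379]
orientation: [-0.002, -0.014, 1.0, 0.001]
wrist_force: [1.5, 3.2, -11.2]
finger_gap: 0.0115
grip_force: 40.1
```

Call:
jog_arm --moves '[{"slide": [0,0,0],"angular": [0,0,5],"fingers": 1},{"slide": [0,0,0],"angular": [0,0,9],"fingers": 1},{"slide": [0,0,0],"angular": [0,0,13],"fingers": 1},{"slide": [0,0,0],"angular": [0,0,16],"fingers": 1},{"slide": [0,0,0],"angular": [0,0,18],"fingers": 1},{"slide": [0,0,0],"angular": [0,0,18],"fingers": 1},{"slide": [0,0,0],"angular": [0,0,18],"fingers": 1}]'

```text
clock: 8.62
tcp_pos: [0.5694, -0.118, 0.138]
orientation: [-0.002, 0.139, 0.99, 0.001]
wrist_force: [2.3, 3.7, -17.0]
finger_gap: 0.0112
grip_force: 41.3
```

```bash
python3 - <<'E'
from h import *
s=get_state();print(s["tcp_pos"],s["wrist_force"],s["ft_torque"],s["finger_gap"],yaw(s),s["joint_pos"][5])
E
```

```text
[ 0.56942292 -0.11798907  0.13796723] [  2.34577495   3.74184361 -16.9603393 ] [ 0.65945194 -0.66090708  0.5291788 ] 0.011231428361785268 163.99458945344836 -0.06377721393513815
```

Clamp_a reached its stop: the tool yaw stalled at 164° with 0.53 N m. Releasing and moving on to clamp_b.

Call:
jog_arm --moves '[{"slide": [0,0,2],"angular": [0,0,-1],"fingers": 0},{"slide": [0,0,2],"angular": [0,0,-1],"fingers": 0},{"slide": [0,0,2],"angular": [0,0,-1],"fingers": 0},{"slide": [0,0,2],"angular": [0,0,-1],"fingers": 0},{"slide": [0,0,2],"angular": [0,0,-1],"fingers": 0},{"slide": [0,0,-40],"angular": [0,0,0],"fingers": 0},{"slide": [0,0,-80],"angular": [0,0,0],"fingers": 0},{"slide": [0,0,-80],"angular": [0,0,0],"fingers": 0}]'

```text
clock: 9.28
tcp_pos: [0.5737, -0.1206, 0.2292]
orientation: [0.006, 0.141, 0.99, -0.001]
wrist_force: [1.8, -0.4, 1.6]
finger_gap: 0.0853
grip_force: 0.0
```

```bash
python3 - <<'E'
from h import *
s=get_state();print(s["wrist_force"],s["finger_gap"],s["tcp_pos"],yaw(s))
go(.5268,-.2828,.21,-132.95)
E
```

```text
[ 1.81880846 -0.35725466  1.55917479] 0.08532374627492245 [ 0.57374687 -0.12063779  0.22918078] 163.84155822347674
slide [   0.2 -168.8   19.4] ang [ -0.46   0.63 -63.21]
```

Call:
jog_arm --moves '[{"slide": [0,-30,0],"angular": [0,0,-7],"fingers": 0},{"slide": [0,-70,0],"angular": [0,0,-14],"fingers": 0},{"slide": [0,-110,0],"angular": [0,0,-21],"fingers": 0},{"slide": [0,-150,0],"angular": [0,0,-28],"fingers": 0},{"slide": [0,-169,0],"angular": [0,0,-35],"fingers": 0},{"slide": [0,-169,0],"angular": [0,0,-42],"fingers": 0},{"slide": [0,-169,0],"angular": [0,0,-49],"fingers": 0},{"slide": [0,-169,0],"angular": [0,0,-56],"fingers": 0},{"slide": [0,-169,0],"angular": [0,0,-63.2],"fingers": 0},{"slide": [0,-169,0],"angular": [0,0,-63.2],"fingers": 0}]'

```text
clock: 10.12
tcp_pos: [0.5235, -0.2821, 0.2211]
orientation: [0.0, -0.4, 0.916, -0.001]
wrist_force: [-0.2, -0.4, -0.0]
finger_gap: 0.0853
grip_force: 0.0
```

Call:
jog_arm --moves '[{"slide": [0,0,0],"angular": [0,0,0],"fingers": 0},{"slide": [0,0,0],"angular": [0,0,0],"fingers": 0}]'

```text
clock: 10.28
tcp_pos: [0.5235, -0.2817, 0.2208]
orientation: [0.0, -0.398, 0.917, -0.0]
wrist_force: [0.3, 0.5, -0.6]
finger_gap: 0.0852
grip_force: 0.0
```

```bash
python3 - <<'E'
from h import *
s=get_state();print(s["tcp_pos"],yaw(s))
go(.5268,-.2828,.138,-132.95)
E
```

```text
[ 0.52351285 -0.28165762  0.22082593] -133.11549781385895
slide [-1.4 -3.1 82.8] ang [-0.05  0.   -0.17]
```

Call:
jog_arm --moves '[{"slide": [-1.4,-3.1,30],"angular": [0,0,0],"fingers": 0},{"slide": [-1.4,-3.1,60],"angular": [0,0,0],"fingers": 0},{"slide": [-1.4,-3.1,75],"angular": [0,0,0],"fingers": 0},{"slide": [-1.4,-3.1,81],"angular": [0,0,0],"fingers": 0},{"slide": [-1.4,-3.1,81],"angular": [0,0,0],"fingers": 1},{"slide": [-1.4,-3.1,81],"angular": [0,0,0],"fingers": 1},{"slide": [-1.4,-3.1,81],"angular": [0,0,0],"fingers": 1},{"slide": [-1.4,-3.1,81],"angular": [0,0,0],"fingers": 1},{"slide": [-1.4,-3.1,81],"angular": [0,0,0],"fingers": 1},{"slide": [-1.4,-3.1,81],"angular": [0,0,0],"fingers": 1}]'

```text
clock: 11.12
tcp_pos: [0.5271, -0.283, 0.1404]
orientation: [0.0, -0.399, 0.917, -0.001]
wrist_force: [-0.8, 0.8, -0.0]
finger_gap: 0.0122
grip_force: 0.0
```

Call:
jog_arm --moves '[{"slide": [0,0,0],"angular": [0,0,0],"fingers": 1},{"slide": [0,0,0],"angular": [0,0,0],"fingers": 1}]'

```text
clock: 11.28
tcp_pos: [0.527, -0.2829, 0.1405]
orientation: [0.0, -0.399, 0.917, -0.001]
wrist_force: [-0.3, 0.1, 5.0]
finger_gap: 0.011
grip_force: 40.4
```

Call:
jog_arm --moves '[{"slide": [0,0,0],"angular": [0,0,5],"fingers": 1},{"slide": [0,0,0],"angular": [0,0,11],"fingers": 1},{"slide": [0,0,0],"angular": [0,0,17],"fingers": 1},{"slide": [0,0,0],"angular": [0,0,23],"fingers": 1},{"slide": [0,0,0],"angular": [0,0,29],"fingers": 1},{"slide": [0,0,0],"angular": [0,0,35],"fingers": 1},{"slide": [0,0,0],"angular": [0,0,41],"fingers": 1},{"slide": [0,0,0],"angular": [0,0,46],"fingers": 1},{"slide": [0,0,0],"angular": [0,0,51],"fingers": 1},{"slide": [0,0,0],"angular": [0,0,55],"fingers": 1}]'

```text
clock: 12.12
tcp_pos: [0.5269, -0.2826, 0.1405]
orientation: [0.001, 0.071, 0.997, -0.0]
wrist_force: [-0.3, 1.7, 6.2]
finger_gap: 0.0111
grip_force: 40.6
```

Call:
jog_arm --moves '[{"slide": [0,0,0],"angular": [0,0,4],"fingers": 1},{"slide": [0,0,0],"angular": [0,0,7],"fingers": 1},{"slide": [0,0,0],"angular": [0,0,8.5],"fingers": 1},{"slide": [0,0,0],"angular": [0,0,8.5],"fingers": 1},{"slide": [0,0,0],"angular": [0,0,8.5],"fingers": 1}]'

```text
clock: 12.53
tcp_pos: [0.527, -0.2826, 0.1405]
orientation: [0.001, 0.142, 0.99, -0.0]
wrist_force: [-1.6, 1.4, 5.9]
finger_gap: 0.0108
grip_force: 43.3
```

```bash
python3 - <<'E'
from h import *
s=get_state();print(s["tcp_pos"],s["wrist_force"],s["ft_torque"],yaw(s))
E
```

```text
[ 0.52696792 -0.28260447  0.14047162] [-1.61386613  1.43657724  5.85999598] [0.23365708 0.26432954 0.81018197] 163.67235513455532
```

Call:
jog_arm --moves '[{"slide": [0,0,0],"angular": [0,0,0],"fingers": 0},{"slide": [0,0,0],"angular": [0,0,0],"fingers": 0},{"slide": [0,0,0],"angular": [0,0,0],"fingers": 0},{"slide": [0,0,0],"angular": [0,0,0],"fingers": 0},{"slide": [0,0,0],"angular": [0,0,0],"fingers": 0},{"slide": [0,0,-40],"angular": [0,0,0],"fingers": 0},{"slide": [0,0,-80],"angular": [0,0,0],"fingers": 0},{"slide": [0,0,-120],"angular": [0,0,0],"fingers": 0},{"slide": [0,0,-160],"angular": [0,0,0],"fingers": 0},{"slide": [0,0,-200],"angular": [0,0,0],"fingers": 0}]'

```text
clock: 13.37
tcp_pos: [0.5262, -0.2824, 0.3414]
orientation: [0.0, 0.143, 0.99, -0.0]
wrist_force: [2.0, -0.4, 0.4]
finger_gap: 0.0854
grip_force: 0.0
```

Clamp_b also reached its stop, at 163.7°. Now I'll move to look at the holder, with the kiln in view on the way.

```bash
python3 - <<'E'
from h import *
go(.62,.17,.34,163.5)
s=get_state();p=read_camera("top")
from ln import lines
lines(p,s,dict(b=(471,241,22),a=(387,216,22)))
E
```

```text
slide [ 38.1 460.4   1.4] ang [0.   0.01 0.05]
b n 4 centre [ 0.53626223 -0.28620092] size [6.18934678e-08 5.55856689e-03] yaw 176.94459113026173
a none
```

Call:
jog_arm --moves '[{"slide": [38,460,0],"angular": [0,0,0],"fingers": 0},{"slide": [38,460,0],"angular": [0,0,0],"fingers": 0},{"slide": [38,460,0],"angular": [0,0,0],"fingers": 0},{"slide": [38,460,0],"angular": [0,0,0],"fingers": 0},{"slide": [38,460,0],"angular": [0,0,0],"fingers": 0},{"slide": [38,460,0],"angular": [0,0,0],"fingers": 0},{"slide": [38,460,0],"angular": [0,0,0],"fingers": 0},{"slide": [38,460,0],"angular": [0,0,0],"fingers": 0},{"slide": [38,460,0],"angular": [0,0,0],"fingers": 0},{"slide": [38,460,0],"angular": [0,0,0],"fingers": 0}]'

```text
clock: 14.25
tcp_pos: [0.6113, 0.1274, 0.3394]
orientation: [0.0, 0.143, 0.99, 0.0]
wrist_force: [0.9, -1.1, 0.8]
finger_gap: 0.0854
grip_force: 0.0
```

Call:
jog_arm --moves '[{"slide": [5,40,0],"angular": [0,0,0],"fingers": 0},{"slide": [5,60,0],"angular": [0,0,0],"fingers": 0},{"slide": [5,60,0],"angular": [0,0,0],"fingers": 0},{"slide": [5,60,0],"angular": [0,0,0],"fingers": 0}]'

```text
clock: 14.58
tcp_pos: [0.6234, 0.1855, 0.3385]
orientation: [-0.001, 0.142, 0.99, -0.0]
wrist_force: [0.9, 0.2, -0.6]
finger_gap: 0.0855
grip_force: 0.0
```

```bash
python3 - <<'E'
from ln import *
s=get_state();p=read_camera("wrist");t=read_camera("top");c=read_camera("scene");print(s["tcp_pos"],yaw(s))
lines(t,s,dict(b=(471,241,22),a=(387,216,22)))
for n,q in dict(w=p,t=t,c=c).items():
    for d in tip_of("handle",q)[:4]: print(n,np.round(d["point"],1),round(d["p"],2),[onz(q,d["point"],z,s)[:2].round(4) for z in(.133,.143)])
save("w5.png",cv2.convertScaleAbs(p["color"],alpha=1.5))
E
```

```text
[0.62342373 0.18554969 0.33845584] 163.7043790428962
b n 15 centre [ 0.52702398 -0.28388342] size [0.00176981 0.02450475] yaw 166.84527149747578
a n 42 centre [ 0.56761723 -0.08648464] size [0.00269977 0.051127  ] yaw 165.79495172354322
w [310.9 129.7] 0.8 [array([0.5657, 0.1901]), array([0.5653, 0.1906])]
w [199.2  85. ] 0.74 [array([0.4721, 0.0702]), array([0.4741, 0.0738])]
w [401.   11.1] 0.62 [array([0.4629, 0.333 ]), array([0.4652, 0.3296])]
t [154.1 258.3] 0.82 [array([0.4759, 0.3377]), array([0.4756, 0.3331])]
t [280.8 258.7] 0.8 [array([0.4825, 0.0839]), array([0.4821, 0.0827])]
t [227.1 216.6] 0.64 [array([0.564 , 0.1973]), array([0.5625, 0.1946])]
t [246.7 224. ] 0.3 [array([0.5499, 0.1563]), array([0.5486, 0.1542])]
c [372.9 160.2] 0.81 [array([0.4477, 0.0742]), array([0.4563, 0.0758])]
c [408.  217.8] 0.68 [array([0.5636, 0.1855]), array([0.5705, 0.1855])]
c [488.3 196.6] 0.68 [array([0.4488, 0.3261]), array([0.4574, 0.324 ])]
```

View pics/w5.png

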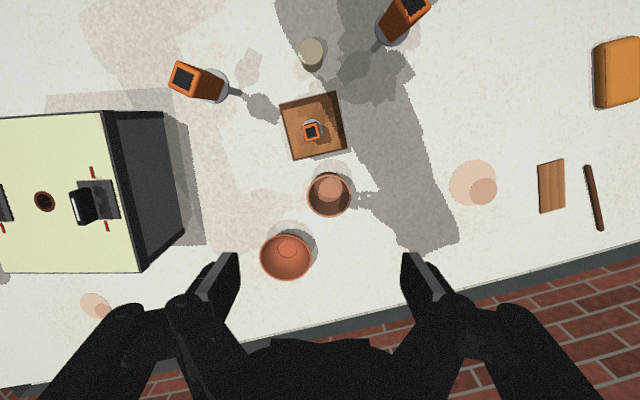

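The view shows the holder with the correct probe at (311,131), the prop at (312,52), the cup at (329,193) and the bowl at (286,255). Both clamps measure about 166°, against 165.3° for the marks, so they are in line. Now I'll measure the handle's yaw.

```bash
cat > hd.py <<'E'
from h import *
def square(p,s,u,v,r,ztop):
    sub=p["color"][v-r:v+r,u-r:u+r].astype(int)
    hs=cv2.cvtColor(sub.astype(np.uint8),cv2.COLOR_RGB2HSV)
    m=((hs[...,1]>205)&(hs[...,2]>70)&(hs[...,0]<14)).astype(np.uint8)
    m=cv2.morphologyEx(m,cv2.MORPH_CLOSE,np.ones((3,3)))
    cs=cv2.findContours(m,cv2.RETR_EXTERNAL,cv2.CHAIN_APPROX_NONE)[0];c=max(cs,key=cv2.contourArea)
    P=np.array([onz(p,(a+u-r,b+v-r),ztop,s)[:2] for a,b in c[:,0]])
    e=cv2.minAreaRect((P*1e5).astype(np.float32));print("n",len(c),"centre",np.array(e[0])/1e5,"size",np.array(e[1])/1e5,"ang",e[2])
    # dark inlay
    f=np.zeros_like(m);cv2.drawContours(f,[c],-1,1,-1)
    d=((sub.max(2)<60)&(f>0)).astype(np.uint8);cs=cv2.findContours(d,0,1)[0]
    if cs:
        c=max(cs,key=cv2.contourArea);P=np.array([onz(p,(a+u-r,b+v-r),ztop,s)[:2] for a,b in c[:,0]])
        e=cv2.minAreaRect((P*1e5).astype(np.float32));print(" inlay n",len(c),np.array(e[0])/1e5,np.array(e[1])/1e5,e[2])
    return m
E
python3 - <<'E'
from hd import *
s=get_state();p=read_camera("wrist");square(p,s,311,131,18,.159)
go(.61,.18,.26,163.5)
E
```

```text
Traceback (most recent call last):
  File "hd.py", line 7, in square
    cs=cv2.findContours(m,cv2.RETR_EXTERNAL,cv2.CHAIN_APPROX_NONE)[0];c=max(cs,key=cv2.contourArea)
                                                                        ~~~^^^^^^^^^^^^^^^^^^^^^^^^
ValueError: max() iterable argument is empty
```

```bash
python3 - <<'E'
from h import *
go(.600,.182,.25,163.5)
E
```

```text
slide [22.3 -7.6 89.9] ang [ 0.02  0.03 -0.05]
```

Call:
jog_arm --moves '[{"slide": [22,0,40],"angular": [0,0,0],"fingers": 0},{"slide": [22,0,70],"angular": [0,0,0],"fingers": 0},{"slide": [22,0,90],"angular": [0,0,0],"fingers": 0},{"slide": [22,0,90],"angular": [0,0,0],"fingers": 0},{"slide": [22,0,90],"angular": [0,0,0],"fingers": 0}]'

```text
clock: 15.35
tcp_pos: [0.6015, 0.1898, 0.2491]
orientation: [-0.001, 0.143, 0.99, -0.0]
wrist_force: [-0.4, -0.5, 1.4]
finger_gap: 0.0852
grip_force: 0.0
```

```bash
python3 - <<'E'
from hd import *
s=get_state();p=read_camera("wrist");print(s["tcp_pos"],yaw(s))
c=proj(p,[[.566,.191,.159],[.566,.191,.1]],s);print(c)
u,v=c[0].astype(int);r=50
a=p["color"][max(v-90,0):v+90,u-120:u+120];save("w6.png",cv2.convertScaleAbs(cv2.resize(a,None,fx=3,fy=3,interpolation=2),alpha=1.4))
np.save("w6.npy",p["color"]);print(max(v-90,0),u-120)
print(p["color"][v-12:v+12:3,u].tolist())
E
```

```text
[0.60153779 0.18978281 0.24913975] 163.50709634469104
[[310.41806172 161.06407952]
 [312.093474   152.59909853]]
71 190
[[75, 39, 23], [121, 64, 35], [139, 78, 43], [24, 21, 27], [25, 24, 24], [31, 30, 32], [31, 32, 32], [146, 82, 41]]
```

View pics/w6.png

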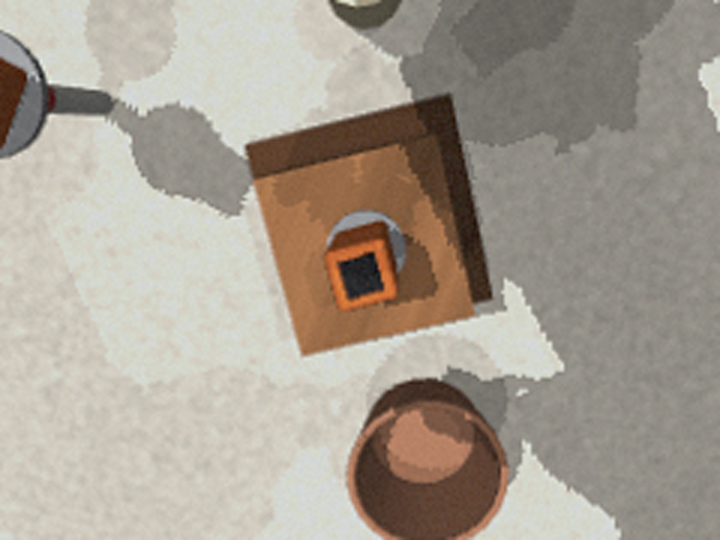

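The crop shows the handle's top square centred near zoom (361,273), rotated about 15° in the image. The holder top runs from (252,180) to (473,317).

```bash
python3 - <<'E'
from hd import *
s=get_state();p=read_camera("wrist");g=p["color"].astype(int)
u0,v0=285,135;sub=g[v0:v0+60,u0:u0+60]
d=((sub.max(2)<50)).astype(np.uint8);k,l,st,c=cv2.connectedComponentsWithStats(d)
i=[j for j in range(1,k) if abs(c[j]-[25,27]).max()<8 and st[j,4]>40];print(c[i],st[i,4])
cn=cv2.findContours((l==i[0]).astype(np.uint8),0,1)[0][0]
for z in(.159,.169):
    P=np.array([onz(p,(a+u0,b+v0),z,s)[:2] for a,b in cn[:,0]]);e=cv2.minAreaRect((P*1e5).astype(np.float32))
    print("inlay",z,np.array(e[0])/1e5,np.array(e[1])/1e5,e[2])
# rim corners from the zoom
cor=[(190+x/3-.33,71+y/3-.33) for x,y in((325,250),(390,235),(400,297),(338,312))]
for z in(.159,.169):
    P=np.array([onz(p,c,z,s)[:2] for c in cor]);print(z,P.mean(0),np.linalg.norm(np.roll(P,-1,0)-P,axis=1),[np.degrees(np.arctan2(*(P[(i+1)%4]-P[i])[::-1]))%90 for i in range(4)])
# holder edges
hc=[(190+x/3-.33,71+y/3-.33) for x,y in((252,180),(303,355),(473,317))]
for z in(.1,.11):
    P=np.array([onz(p,c,z,s)[:2] for c in hc]);print("holder",z,P,(P[0]+P[2])/2,np.linalg.norm(np.diff(P,axis=0),axis=1))
E
```

```text
[[24.35616438 25.79452055]] [146]
inlay 0.159 [0.56715012 0.19026574] [0.01129278 0.0114417 ] 89.55135345458984
inlay 0.169 [0.56565453 0.19108951] [0.01086323 0.01100645] 89.55167388916016
0.159 [0.56857162 0.19124218] [0.02086945 0.01984396 0.02040251 0.02014118] [np.float64(86.38137817921492), np.float64(82.73271171487883), np.float64(87.28515308411494), np.float64(84.1239205939857)]
0.169 [0.567022   0.19202882] [0.02007555 0.01908907 0.01962638 0.01937499] [np.float64(86.3813781792148), np.float64(82.73271171487886), np.float64(87.28515308411481), np.float64(84.12392059398562)]
holder 0.1 [[0.53196864 0.15701632]
 [0.60195023 0.15410323]
 [0.60623108 0.22292695]] [0.56909986 0.18997163] [0.07004219 0.06895673]
holder 0.11 [[0.53184026 0.1587221 ]
 [0.59964765 0.15589951]
 [0.60379551 0.22258502]] [0.56781788 0.19065356] [0.06786612 0.06681438]
```

Holder top measures 70 mm at z = 0.100, as it should. The handle centre is (0.568, 0.1905) with a yaw of about -3.5°. I'll use TCP z = 0.10 because the fingertips are short.

```bash
python3 - <<'E'
from h import *
go(.568,.1905,.21,176.5)
go(.568,.1905,.10,176.5)
E
```

```text
slide [34.1 -9.9 41.5] ang [  0.06   0.17 -12.98]
slide [ 34.4 -10.  151.5] ang [  0.06   0.17 -12.98]
```

Call:
jog_arm --moves '[{"slide": [17,-5,20],"angular": [0,0.1,-6.5],"fingers": 0},{"slide": [34.2,-10,41],"angular": [0,0.1,-13],"fingers": 0},{"slide": [34.2,-10,41],"angular": [0,0.1,-13],"fingers": 0},{"slide": [34.2,-10,41],"angular": [0,0.1,-13],"fingers": 0}]'

```text
clock: 15.78
tcp_pos: [0.5661, 0.1905, 0.2091]
orientation: [-0.001, 0.031, 1.0, 0.0]
wrist_force: [0.2, 0.6, 0.8]
finger_gap: 0.0852
grip_force: 0.0
```

```bash
python3 - <<'E'
from h import *
s=get_state();print(s["tcp_pos"],yaw(s))
go(.568,.1905,.10,176.5)
E
```

```text
[0.56606304 0.19052943 0.20912489] 176.46286061934194
slide [-2.200e+00  1.000e-01  1.091e+02] ang [ 0.01 -0.13 -0.04]
```

Call:
jog_arm --moves '[{"slide": [-2,0,30],"angular": [0,0,0],"fingers": 0},{"slide": [-2,0,60],"angular": [0,0,0],"fingers": 0},{"slide": [-2,0,85],"angular": [0,0,0],"fingers": 0},{"slide": [-2,0,100],"angular": [0,0,0],"fingers": 0},{"slide": [-2,0,108],"angular": [0,0,0],"fingers": 0},{"slide": [-2,0,108],"angular": [0,0,0],"fingers": 0},{"slide": [-2,0,108],"angular": [0,0,0],"fingers": 1},{"slide": [-2,0,108],"angular": [0,0,0],"fingers": 1},{"slide": [-2,0,108],"angular": [0,0,0],"fingers": 1},{"slide": [-2,0,108],"angular": [0,0,0],"fingers": 1}]'

```text
clock: 16.62
tcp_pos: [0.5696, 0.1908, 0.102]
orientation: [0.0, 0.03, 1.0, 0.0]
wrist_force: [0.7, 0.7, 0.5]
finger_gap: 0.0388
grip_force: 0.0
```

Call:
jog_arm --moves '[{"slide": [0,0,0],"angular": [0,0,0],"fingers": 1},{"slide": [0,0,0],"angular": [0,0,0],"fingers": 1},{"slide": [0,0,0],"angular": [0,0,0],"fingers": 1},{"slide": [0,0,0],"angular": [0,0,0],"fingers": 1},{"slide": [0,0,0],"angular": [0,0,0],"fingers": 1}]'

```text
clock: 17.03
tcp_pos: [0.569, 0.1906, 0.1013]
orientation: [-0.0, 0.03, 1.0, 0.0]
wrist_force: [-0.6, -0.6, 6.1]
finger_gap: 0.0191
grip_force: 41.3
```

Call:
jog_arm --moves '[{"slide": [0,0,-5],"angular": [0,0,0],"fingers": 1},{"slide": [0,0,-20],"angular": [0,0,0],"fingers": 1},{"slide": [0,0,-45],"angular": [0,0,0],"fingers": 1},{"slide": [0,0,-75],"angular": [0,0,0],"fingers": 1},{"slide": [0,0,-105],"angular": [0,0,0],"fingers": 1},{"slide": [0,0,-135],"angular": [0,0,0],"fingers": 1},{"slide": [0,0,-165],"angular": [0,0,0],"fingers": 1},{"slide": [0,0,-195],"angular": [0,0,0],"fingers": 1},{"slide": [0,0,-215],"angular": [0,0,0],"fingers": 1},{"slide": [0,0,-215],"angular": [0,0,0],"fingers": 1}]' --squeeze 50

```text
clock: 17.87
tcp_pos: [0.5702, 0.1908, 0.3202]
orientation: [0.002, 0.03, 1.0, 0.001]
wrist_force: [0.4, -0.2, -1.1]
finger_gap: 0.0193
grip_force: 49.0
```

```bash
python3 - <<'E'
from h import *
s=get_state();print(s["tcp_pos"],yaw(s),s["finger_gap"])
go(.5488,-.2003,.316,163.5)
E
```

```text
[0.57017218 0.19083135 0.3202468 ] 176.56237308541026 0.019280119672503846
slide [  -2.1 -391.7    3.4] ang [ 0.15  0.27 13.06]
```

Call:
jog_arm --moves '[{"slide": [0,-20,0],"angular": [0,0,0],"fingers": 1},{"slide": [-1,-55,0],"angular": [0,0,0],"fingers": 1},{"slide": [-1,-95,0],"angular": [0,0,0],"fingers": 1},{"slide": [-1,-135,0],"angular": [0,0,0],"fingers": 1},{"slide": [-1,-175,0],"angular": [0,0,0],"fingers": 1},{"slide": [-1,-215,0],"angular": [0,0,0],"fingers": 1},{"slide": [-2,-255,0],"angular": [0,0,0],"fingers": 1},{"slide": [-2,-295,0],"angular": [0,0,0],"fingers": 1},{"slide": [-2,-335,0],"angular": [0,0,0],"fingers": 1},{"slide": [-2,-365,0],"angular": [0,0,0],"fingers": 1}]'

```text
clock: 18.7
tcp_pos: [0.5479, -0.1768, 0.3137]
orientation: [-0.002, 0.031, 1.0, 0.0]
wrist_force: [0.6, 0.6, -0.8]
finger_gap: 0.0191
grip_force: 49.0
```

Call:
jog_arm --moves '[{"slide": [0,-15,0],"angular": [0,0,0],"fingers": 1},{"slide": [0,-26,0],"angular": [0,0,0],"fingers": 1},{"slide": [0,-26,0],"angular": [0,0,0],"fingers": 1},{"slide": [0,-26,0],"angular": [0,0,0],"fingers": 1}]'

```text
clock: 19.03
tcp_pos: [0.5473, -0.1992, 0.3147]
orientation: [-0.001, 0.03, 1.0, 0.001]
wrist_force: [0.1, 0.1, -1.3]
finger_gap: 0.0193
grip_force: 49.0
```

```bash
python3 - <<'E'
from h import *
s=get_state();print(s["tcp_pos"],yaw(s),s["finger_gap"]);go(.5488,-.2003,s["tcp_pos"][2],yaw(s))
T=Tw(s);z=s["tcp_pos"][2]-.1013
exp={k:T[:3,3]*[1,1,0]+[0,0,z+.015+h] for k,h in dict(tip=0,mark=.055,handle=.118).items()}
P={}
for n in("wrist","scene","top"):
    p=read_camera(n);P[n]=p
    for t in exp:
        print(n,t,"exp",proj(p,[exp[t]],s)[0].round(1),[(np.round(d["point"],1).tolist(),round(d["p"],2)) for d in tip_of(t,p)[:3]])
a=P["wrist"]["color"][20:320,170:470];e=proj(P["scene"],[exp["mark"]])[0].astype(int);print(e)
b=P["scene"]["color"][max(e[1]-60,0):e[1]+60,e[0]-60:e[0]+60]
save("w7.png",cv2.convertScaleAbs(np.hstack([cv2.resize(a,(400,400)),cv2.resize(b,(400,400))]),alpha=1.5))
E
```

```text
[ 0.54729149 -0.19915888  0.31472742] 176.55971881600877 0.019265520621317818
slide [-1.6 -1.  -0. ] ang [ 0.09 -0.16 -0.  ]
wrist tip exp [319.6 197.4] [([319.0, 195.3], 0.85), ([614.1, 103.3], 0.74), ([485.6, 110.2], 0.58)]
wrist mark exp [319.7 217.8] [([517.2, 110.3], 0.76), ([316.4, 215.3], 0.68)]
wrist handle exp [320.  257.8] [([319.4, 255.5], 0.96), ([571.8, 109.9], 0.91), ([317.3, 180.0], 0.71)]
scene tip exp [234.3 124.4] [([365.2, 203.0], 0.97), ([235.0, 124.6], 0.89), ([469.7, 233.6], 0.65)]
scene mark exp [229.7 103.8] [([477.8, 220.1], 0.9), ([370.6, 185.9], 0.7), ([229.6, 99.2], 0.64)]
scene handle exp [223.6  77.1] [([379.3, 163.2], 0.84), ([487.0, 195.7], 0.63), ([420.0, 218.8], 0.25)]
top tip exp [437.5 223.6] [([189.0, 258.6], 0.77), ([436.7, 225.2], 0.56), ([436.4, 223.6], 0.18)]
top mark exp [447.8 219. ] [([169.7, 259.1], 0.83), ([450.6, 221.9], 0.78), ([438.0, 224.8], 0.3)]
top handle exp [462.  212.7] [([157.1, 258.7], 0.97), ([459.8, 215.1], 0.58), ([284.8, 262.1], 0.56)]
[229 103]
```

View pics/w7.png

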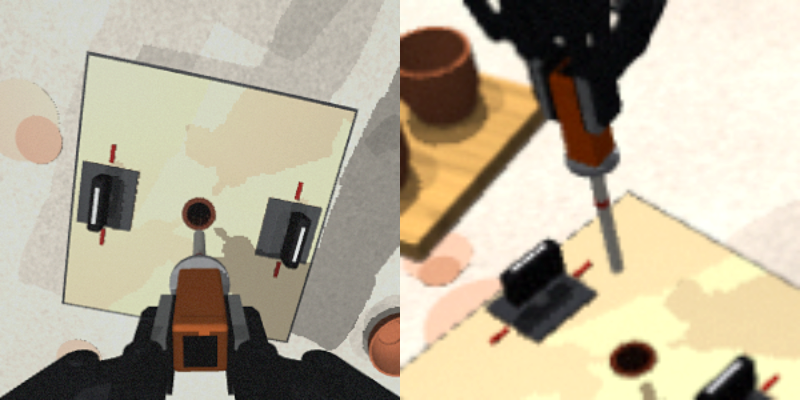

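The left view shows the probe upright in the gripper, its rod just below the port at (198,213), and both clamp bars parallel to their red marks. The right view shows the rod tip at (617,270). I'll centre it and go down to about 15 mm above the lid.

Call:
jog_arm --moves '[{"slide": [-3.1,-0.9,15],"angular": [0,0,0],"fingers": 1},{"slide": [-3.1,-0.9,35],"angular": [0,0,0],"fingers": 1},{"slide": [-3.1,-0.9,52],"angular": [0,0,0],"fingers": 1},{"slide": [-3.1,-0.9,62],"angular": [0,0,0],"fingers": 1},{"slide": [-3.1,-0.9,62],"angular": [0,0,0],"fingers": 1},{"slide": [-3.1,-0.9,62],"angular": [0,0,0],"fingers": 1}]'

```text
clock: 20.13
tcp_pos: [0.55, -0.2009, 0.2533]
orientation: [-0.001, 0.03, 1.0, 0.0]
wrist_force: [-0.2, -0.0, -0.4]
finger_gap: 0.0193
grip_force: 49.1
```

```bash
python3 - <<'E'
from h import *
for k in range(3):
    s=get_state();T=Tw(s);zt=s["tcp_pos"][2]-.0863;print(s["tcp_pos"],"tip z",zt,go(.5503,-.2003,s["tcp_pos"][2],yaw(s),s))
    for n in("wrist","scene","top"):
        p=read_camera(n)
        for t,z in dict(tip=zt,port=.15,mark=zt+.055).items():
            for d in tip_of(t,p)[:6]:
                q=onz(p,d["point"],z,s)
                if np.hypot(*(q[:2]-[.5488,-.2003]))<.02: print(n,t,np.round(d["point"],1),round(d["p"],2),(q[:2]*1e3).round(1))
    if k==0: save("w8.png",cv2.convertScaleAbs(np.hstack([cv2.resize(read_camera("wrist")["color"][100:250,245:395],(400,400)),cv2.resize(read_camera("scene")["color"][95:195,190:290],(400,400))]),alpha=1.5))
E
```

```text
slide [-0.2  0.6 -0. ] ang [ 0.04 -0.15 -0.  ]
[ 0.55004263 -0.20089209  0.25325734] tip z 0.16695733667968765 None
wrist tip [316.1 194.2] 0.75 [ 546.7 -204.2]
wrist port [317.6 191.3] 0.91 [ 548.5 -202.9]
wrist mark [320.9 218.7] 0.82 [ 550.9 -200.1]
scene tip [234.4 146.7] 0.8 [ 555.2 -206. ]
scene port [235.2 154.4] 0.61 [ 561.7 -203.5]
scene mark [232.3 126.7] 0.92 [ 549.2 -204. ]
top tip [430.5 229.8] 0.45 [ 543.8 -204. ]
top port [426.5 228.1] 0.92 [ 549.1 -201.1]
top mark [438.9 225.7] 0.6 [ 544.6 -203.4]
slide [0.  0.7 0. ] ang [ 0.02 -0.1  -0.  ]
[ 0.55030091 -0.20097411  0.25331547] tip z 0.1670154658551919 None
wrist tip [319.2 195.7] 0.81 [ 548.7 -201.4]
wrist port [314.1 187.5] 0.97 [ 544.7 -206.4]
wrist mark [318.7 215.3] 0.86 [ 548.2 -201.7]
scene tip [238.8 145.9] 0.78 [ 549.6 -198.4]
scene port [238.1 154.4] 0.79 [ 559.3 -197.7]
scene mark [234. 125.] 0.65 [ 543.6 -203.2]
top tip [431.1 228.6] 0.66 [ 546.1 -205.2]
top port [423.5 226.8] 0.72 [ 551.5 -195.3]
top mark [440.6 224.2] 0.59 [ 547.3 -206.5]
slide [0.1 0.7 0. ] ang [ 0.02 -0.1  -0.  ]
[ 0.55034227 -0.20098108  0.25332748] tip z 0.16702747940453866 None
wrist tip [321.3 197.5] 0.8 [ 550.6 -199.5]
wrist port [319.8 192.6] 0.63 [ 550.5 -200.9]
wrist mark [318.4 215.8] 0.65 [ 548.7 -202. ]
scene tip [239.  147.3] 0.72 [ 553. -196.]
scene port [237.3 152.5] 0.93 [ 555.2 -202. ]
scene mark [232.7 123.5] 0.66 [ 540.9 -207.8]
top tip [432.2 230. ] 0.54 [ 543.5 -207.2]
top port [427.5 229.1] 0.57 [ 547.1 -203. ]
top mark [436.6 221.9] 0.52 [ 551.2 -199.6]
```

View pics/w8.png

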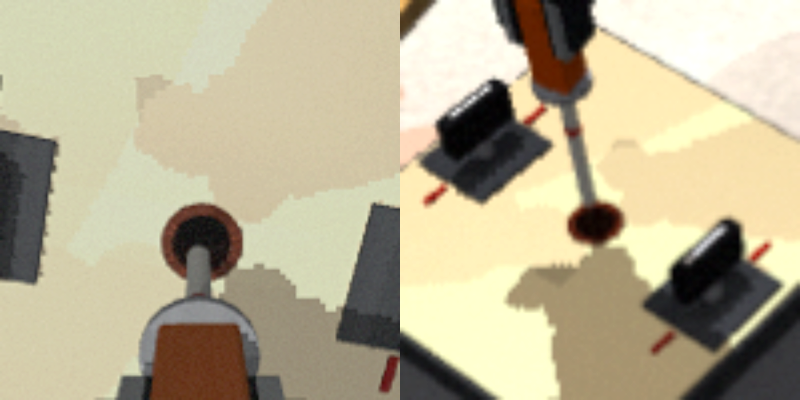

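The left crop shows the rod's end at about zoom (199,252) inside the port ring, which is centred at (202,242). The right crop shows the rod directly over the port at (596,222). Next I'll check numerically how well it is centred.

```bash
python3 - <<'E'
from h import *
s=get_state();p=read_camera("wrist");g=p["color"].astype(int)
print(proj(p,[[.5488,-.2003,.15],[.5488,-.2003,.167],[.5488,-.2003,.222]],s).round(1))
b=lambda z:np.array([245+z[0]/2.667,100+z[1]/2.667])
print("ring",onz(p,b((202,242)),.15,s),"tip",onz(p,b((199,255)),.167,s))
# rod edges by row: grey against dark/cream
for v in range(194,212,2): print(v,[int(x) for x in g[v,308:332].max(1)])
# port in scene & top by ring colour
c=read_camera("scene");r=c["color"][95:195,190:290].astype(int)
m=(r[...,0]<110)&(r[...,0]>r[...,2]*1.25)
y,x=np.nonzero(m[45:65,38:62]);print("scene ring mid",(x.min()+x.max())/2+228,(y.min()+y.max())/2+140,"exp",proj(c,[[.5488,-.2003,.15],[.5488,-.2003,.167],[.5488,-.2003,.222]]).round(1))
E
```

```text
[[320.3 191. ]
 [320.3 195.7]
 [320.5 215.8]]
ring [ 0.54856653 -0.19982381  0.15      ] tip [ 0.54867012 -0.20098592  0.167     ]
194 [74, 64, 30, 13, 14, 20, 26, 42, 72, 79, 76, 76, 74, 71, 67, 39, 17, 16, 14, 19, 18, 21, 28, 61]
196 [64, 72, 58, 33, 23, 12, 28, 72, 80, 78, 78, 73, 73, 69, 63, 46, 23, 25, 19, 22, 24, 25, 48, 66]
198 [58, 62, 66, 66, 40, 24, 28, 73, 79, 77, 78, 77, 74, 70, 65, 49, 25, 13, 20, 11, 28, 46, 49, 45]
200 [124, 84, 67, 64, 66, 64, 46, 72, 80, 77, 77, 76, 74, 71, 68, 56, 30, 41, 34, 34, 46, 47, 44, 45]
202 [144, 147, 115, 84, 75, 75, 65, 71, 76, 77, 74, 75, 74, 69, 64, 62, 51, 52, 51, 44, 45, 45, 59, 103]
204 [140, 141, 145, 145, 135, 105, 81, 75, 76, 75, 76, 76, 74, 73, 67, 61, 68, 79, 88, 98, 118, 109, 106, 107]
206 [144, 143, 143, 143, 140, 144, 130, 87, 76, 76, 76, 72, 73, 63, 58, 58, 141, 151, 146, 146, 149, 112, 102, 103]
208 [142, 141, 142, 143, 142, 146, 116, 79, 77, 79, 76, 73, 62, 58, 59, 51, 115, 141, 146, 146, 150, 113, 100, 106]
210 [141, 144, 142, 143, 144, 145, 113, 79, 71, 58, 49, 49, 53, 56, 56, 52, 110, 138, 145, 135, 136, 111, 102, 103]
scene ring mid 238.5 150.5 exp [[239.4 150.7]
 [238.2 145.4]
 [234.  127.1]]
```

The tip is within about 1 mm of centre, so I'll shift y by +0.9 mm and lower the probe by 72 mm.

Call:
jog_arm --moves '[{"slide": [0,0.9,0],"angular": [0,0,0],"fingers": 1},{"slide": [0,0.9,6],"angular": [0,0,0],"fingers": 1},{"slide": [0,0.9,15],"angular": [0,0,0],"fingers": 1},{"slide": [0,0.9,25],"angular": [0,0,0],"fingers": 1},{"slide": [0,0.9,35],"angular": [0,0,0],"fingers": 1},{"slide": [0,0.9,45],"angular": [0,0,0],"fingers": 1},{"slide": [0,0.9,55],"angular": [0,0,0],"fingers": 1},{"slide": [0,0.9,64],"angular": [0,0,0],"fingers": 1},{"slide": [0,0.9,70],"angular": [0,0,0],"fingers": 1},{"slide": [0,0.9,72],"angular": [0,0,0],"fingers": 1}]'

```text
clock: 22.97
tcp_pos: [0.5496, -0.1997, 0.1797]
orientation: [-0.002, 0.03, 1.0, 0.001]
wrist_force: [-0.7, 0.1, -0.8]
finger_gap: 0.0191
grip_force: 49.1
```

Call:
jog_arm --moves '[{"slide": [0,0,0],"angular": [0,0,0],"fingers": 1},{"slide": [0,0,0],"angular": [0,0,0],"fingers": 1},{"slide": [0,0,0],"angular": [0,0,0],"fingers": 1},{"slide": [0,0,0],"angular": [0,0,0],"fingers": 1}]'

```text
clock: 23.3
tcp_pos: [0.5507, -0.2003, 0.182]
orientation: [-0.0, 0.03, 1.0, -0.0]
wrist_force: [0.9, -0.2, -0.8]
finger_gap: 0.0194
grip_force: 49.1
```

```bash
python3 - <<'E'
from h import *
s=get_state();print(s["tcp_pos"],s["wrist_force"],s["tcp_pos"][2]-.0863,s["qvel"].round(4))
go(.5503,-.2003,.1813,yaw(s))
c=read_camera("scene");r=c["color"].astype(int);P=[[.5488,-.2003,z] for z in(.143,.15,.157,.18)];print(proj(c,P).round(1))
sub=r[125:165,225:255];k=(sub[...,0]>1.5*sub[...,1])&(sub[...,0]>40);y,x=np.nonzero(k)
save("w9.png",cv2.convertScaleAbs(np.hstack([cv2.resize(r[115:175,209:269].astype(np.uint8),(400,400),interpolation=cv2.INTER_NEAREST),cv2.resize(read_camera("wrist")["color"][140:240,270:370],(400,400))]),alpha=1.7))
E
```

```text
[ 0.5507076  -0.20027994  0.18200698] [ 0.90089157 -0.18970268 -0.83609048] 0.09570697726678591 [ 0.0007 -0.0004 -0.002  -0.0018  0.0001  0.0005]
slide [ 0.4 -0.   0.7] ang [-0.01 -0.03  0.  ]
[[239.9 152.8]
 [239.4 150.7]
 [238.9 148.5]
 [237.2 141.2]]
```

View pics/w9.png

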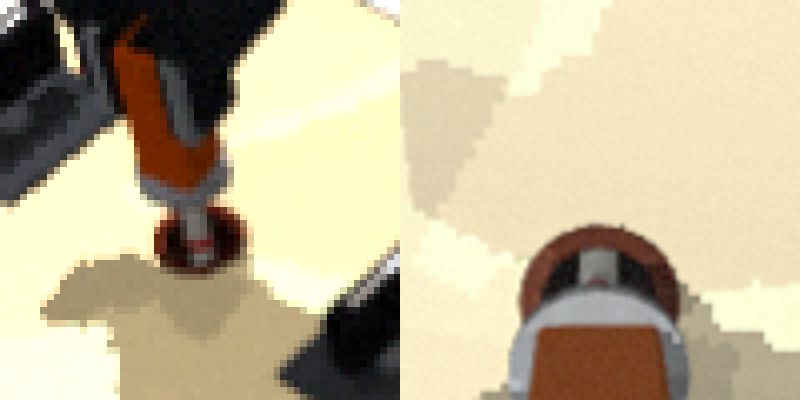

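The left crop shows the red ring at (200,245), level with the port mouth centred at (200,240). The right crop shows the rod at column 600, midway between the port ring's edges at 520 and 680. There is no contact force, so I'm handing in.

```bash
python3 -c "
from workcell import *
print(hand_in())"
```

```text
the job is handed in; nothing more can be done
None
```

I turned both clamps to their end stops and handed the job in at about 23 s on the robot clock, holding the probe upright and centred in the port with its red ring level with the lid top; no verdict came back.

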